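# Set up the workshop spot lamp: swing out its folded leg and lock its lens bezel

## Task

The spot lamp on the bench has just had its lens seal changed and must be made ready for use. First swing its one folded leg out, flat over the bench, until it clicks home at its end stop so that the lamp cannot tip; then twist the loose lens bezel clockwise, about a quarter turn, until it clicks locked. Leave the other things on the bench where they are.

Things in the scene. Friction and masses are not known exactly. Their poses are not given: they have to be found in the camera images.
- lamp: Small workshop spot lamp, about 270 mm high, heavy, does not shift: round cast base with three legs, thin post, U yoke, aluminium head tipped back in the yoke. Origin: centre of the underside of the base, on the bench; z up; the lens looks up and towards -x of this frame, 27 degrees from vertical. Post and head stand over the base, the lens end leaning out to 60 mm on the -x side.
- lamp_base (a point): Same point and axes as body lamp. Foot plate 132 mm diameter, hub 82 mm diameter, 60 mm high. Legs are square steel tubes with black rubber feet, reaching 251 mm from here when out. Two are fixed out at 80 and 320 degrees (anticlockwise from +x of this frame, seen from above); the third, the swinging leg, is pivoted 55 mm from here at 200 degrees and starts folded at about 100.
- head_pivot (a point): Where the yoke carries the lamp head, 190 mm above the bench over the base centre. The yoke is 86 mm over its arms (along y of the lamp) and 102 mm over its two round knobs. The head is a 55 mm barrel with a finned back.
- leg (a joint): Angle of the swinging leg, rad: 0 folded beside the hub; grows anticlockwise seen from above, level over the bench, to its end stop at 1.745, pointing straight out at 200 degrees of the lamp frame. Starts at 0 to 0.35. Free (0.1 N m) to about 1.0, then a spring detent resists with up to 0.65 N m (5 N at leg_grip) until 1.55, and from 1.6 snaps the leg on to the stop and holds it there; let go earlier, it stays short.
- leg_pivot (a point): Hinge of the swinging leg (vertical axis), at mid-height of its tube, 18 mm above the bench. x axis along the leg towards its foot.
- leg_grip (a point): Point on the swinging leg's centre line, 130 mm from its pivot, 18 mm above the bench. Tube 20 mm wide, 9 to 27 mm above the bench, straight from the pivot to the rubber foot (28 mm diameter, 30 mm high, centred 182 mm from the pivot). x axis along the leg to its foot, z up. Nothing else within 50 mm of this point at any leg angle, nor in the leg's sweep.
- bezel_mid (a point): Centre of the lens bezel, the black ribbed ring on the front of the lamp head: 60 mm outer diameter, 22 mm long (11 mm each way along its axis from here), about 243 mm above the bench. z axis: out of the lens along the ring's axis, 27 degrees from vertical. Grip across any diameter, fingers along the axis; behind the ring the 55 mm barrel is clear for 35 mm. The glass is recessed in the ring.
- bezel (a joint): Angle of the bezel (bayonet ring), rad: 0 unlocked; grows as it turns clockwise seen from in front of the lens (about -z of bezel_mid) to its stop at 1.45, where the white bar on its rim meets the white bar on the barrel. Starts at 0 to 0.25. Free (0.06 N m) to about 0.95, then a spring detent resists with up to 0.4 N m until 1.25, and from 1.35 snaps it on to the stop; let go earlier, it stays short.
- carton: Bystander: brown cardboard bearing carton, 70 x 60 x 58 mm high; origin at the centre of its underside.
- pot: Bystander: closed white plastic jar, 72 mm diameter, 75 mm high, standing; origin at the centre of its underside.
- bearing: Bystander: steel ball bearing lying flat, 80 mm diameter, 18 mm high; origin at the centre of its underside.
- sealant_left: Bystander: grey metal sealant tube with a white screw cap lying flat on the robot's left, 165 mm long, 54 mm wide, 38 mm high; origin under the middle of its length, x along it towards the crimped end.
- sealant_right: Bystander: grey sealant tube like the other, lying on the robot's right, 165 x 54 x 38 mm; origin under the middle of its length, x along it towards the crimped end.
- shaft_seal: Bystander: black rubber shaft seal ring lying flat, 84 mm diameter, 10 mm high; origin at the centre of its underside.
- spanner: Bystander: open-ended steel spanner lying flat, 180 mm long; origin on the bench under it, x along it.

How it is judged (in metres and radians):
On the way, in this order (a step that is already met when the one before it is completed fails the run):
1. the folded leg is swung out and clicked home at its end stop, with the bezel not yet locked (value of joint leg above 1.69 rad), for 0.2 s.
2. the lens bezel is twisted to its stop and clicked locked (value of joint bezel above 1.39 rad), for 0.2 s.
At the end, for the whole second after the job is handed in: The swinging leg rests clicked home within 0.055 rad (3 degrees) of its end stop at 1.745, the bezel rests locked within 0.06 rad of its stop at 1.45, and each bystander is within 20 mm of where it stood and not tipped by more than 0.35 rad (value of joint leg above 1.69 rad and value of joint bezel above 1.39 rad and not (distance of any of carton, pot, bearing, sealant_left, sealant_right, shaft_seal, spanner from where it was at the start of the episode above 0.02 m or angle between any of carton, pot, bearing, sealant_left, sealant_right, shaft_seal, spanner's own z axis and vertical above 0.35 rad)); the robot touches nothing.
It fails at once if a bystander is shifted by more than 20 mm or tipped over (distance of any of carton, pot, bearing, sealant_left, sealant_right, shaft_seal, spanner from where it was at the start of the episode above 0.02 m or angle between any of carton, pot, bearing, sealant_left, sealant_right, shaft_seal, spanner's own z axis and vertical above 0.35 rad).
It also fails if it takes over 67 s, if anything falls off the work surface, if the arm or the gripper's body presses on something with over 40 N, if the wrist force passes 120 N, or if a joint passes its speed limit or range.

## Robot

A 7-joint arm with a two-finger parallel gripper is mounted at the origin on the work surface. World frame = base frame: x ahead of the robot, y to its left, z up, the work surface at z = 0. Lengths are in m, angles in degrees, forces in N, time in s.
With the tool pointing down it reaches from about 0.425 to 0.875 m from the base axis. Payload 4.7 kg.
Tool frame: the origin (TCP) lies on the centre line of the jaws, within the pads' length; the fingertips stand 8 mm ahead of it and the grasp point (between the pads) lies 11 mm behind it; z points along the fingers, x is the direction in which the jaws open and shut, and the axes are right-handed (so a half turn about z gives the same grasp; the last joint's range is limited). The gripper opens to 87 mm and grips with 3 to 60 N. Pads are 19 mm wide; open, the fingers measure 117 mm over their backs; the gripper's body (75 mm by 190 mm) begins 51 mm behind the grasp point.
Start: joints at [-65.197, 18.392, -4.016, 83.108, 1.295, 78.541, -3.26], TCP at [0.264, 0.594, 0.231] pointing down, gripper open.
Joint ranges: [-163.93, 163.93], [-17.29, 119.83], [-79.2, 71.16], [3.27, 140.29], [-89.18, 269.18], [5.43, 117.66], [-154.24, 154.24]. Speed limits (degrees/s): [147.25, 147.25, 180, 180, 180, 180, 180].

## Interface

Orientations are given as [roll, pitch, yaw] about the fixed x, y, z axes, in that order (R = Rz(yaw) Ry(pitch) Rx(roll)).
In Python, from cell import telemetry, read_camera, get_calibration, sign_off gives the robot as it stands. The module is installed in compiled form; this text tells all that it offers.
- The arm moves only by the tool carry_out, never from a script. Its arguments are lists of equal length, an entry for each row: "translation": the shift along the tool's x, y, z in cm, a list of three; "turn": the turn about the tool's z in rad; "gripper": the opening, from 0 (shut) to 1 (fully open). In form: {"translation": [[dx, dy, dz], ...], "turn": [turn, ...], "gripper": [gripper, ...]}. A call has 1 to 5 rows; each row is the pose to reach, as a shift and turn from the pose commanded when the call began, along the tool's axes at that moment; what a row does not reach only later rows make up. A row lasts 1/8 s, in which the tool goes at most 62.5 mm and 10.7 degrees, less where a joint would pass 70% of its speed; a pose out of reach is approached as far as the arm can. A call with a gripper value outside its range is refused whole. The fingers move at their own pace and stop on an object; "squeeze" is the grip in N (left out, the last holds). Time passes only in rows, so rows that repeat a pose let the fingers close. It gives the time, the measured TCP pose, the force and the opening at its end, in the units of the state.
- telemetry.get_obs(): the state, without advancing time (a new reading comes with each control period).
- read_camera(name): name is "scene" or "top"; returns the picture (400x640x3 uint8, red, green, blue); there is no depth.
- get_calibration(name): a dict with "fx", "fy", "cx", "cy" (pixels), "k1" (the pictures are not rectified: a ray, as slopes to the right and down, at radius r is drawn at 1 + k1 r^2 times it, then the intrinsics apply), "R" (3x3) and "t" (3): a world point X has camera coordinates R X + t. Camera axes: x right, y down, z forward; pixel columns grow to the right and rows downward; lengths in m; the calibration is good to about 2 mm. A picture is of the moment at which its call begins. get_calibration takes no time and is no camera call.
- sign_off(): hands the job in, once; it reports no verdict.
The state is a dict: "time_s": time; "qpos": joint angles; "joint_velocities": joint speeds; "effort": joint torques, N m; "tool_pos": TCP position; "tool_rot": TCP orientation; "force": force on the tool from outside, world axes, zero at the start; "wrist_torque": the same for the moment, N m; "grip_width": finger opening in m.
Only numpy, scipy, OpenCV 4.12 (cv2) and the standard library are available. Lean on these libraries where they do the work, as an engineer would, in place of code of your own. Each camera call takes 0.05 s, during which the arm holds its last target.

## Working session

There is one attempt and no reset: what is moved stays moved. The work goes in short steps, Python scripts to look and compute and a tool call to move; the robot and the scene stay as the last step left them, time stands still between calls to the robot, and variables do not carry over. Pictures are saved under pics/ and viewed, and the job is handed in when it is done.

Besides the shell and the picture viewer there is one more tool, called after "Request:" as name(argument=value, ...) on one line, values as JSON. carry_out: Moves the arm, as the interface text tells. Its arguments: {"type":"object","properties":{"translation":{"type":"array","items":{"type":"array","items":{"type":"number"}}},"turn":{"type":"array","items":{"type":"number"}},"gripper":{"type":"array","items":{"type":"number"}},"squeeze":{"type":"number"}},"required":["translation","turn","gripper"]}

```bash
mkdir -p pics; python3 - <<'E'
from cell import telemetry, read_camera, get_calibration
import cv2,json
for n in("scene","top"):
    im=read_camera(n); cv2.imwrite(f"pics/{n}0.png",im[:,:,::-1]); 
    print(n,get_calibration(n))
print(telemetry.get_obs())
E
```

```text
scene {'fx': 457.1849429691612, 'fy': 457.1849429691612, 'cx': 311.9185335782381, 'cy': 202.91198972308527, 'k1': -0.06945170860768565, 'R': array([[ 0.56514688,  0.82496029, -0.00703666],
       [ 0.4769307 , -0.33366179, -0.81314631],
       [-0.67316128,  0.4561911 , -0.58201681]]), 't': array([-0.30114018, -0.14116805,  1.98264259])}
top {'fx': 507.526345478456, 'fy': 507.526345478456, 'cx': 321.20809092022876, 'cy': 202.01880645075644, 'k1': -0.06790947467185615, 'R': array([[ 0.00975143, -0.99978905,  0.01807648],
       [-0.98355058, -0.01285067, -0.18017523],
       [ 0.18036952, -0.01602217, -0.98346842]]), 't': array([-0.03330634,  0.55872131,  1.56871517])}
{'time_s': 0.1, 'qpos': array([-65.19681804,  18.43448089,  -4.01479363,  83.16668912,
         1.29579158,  78.54053295,  -3.26045437]), 'joint_velocities': array([ 0.04755024, -0.1280186 ,  0.00735489, -0.09542869, -0.09307229,
       -0.03294231,  0.06962131]), 'effort': array([-9.44611129e-04, -4.92578173e+01, -4.06368971e-01, -3.13400638e+01,
       -6.42739562e-02,  3.94765392e-02,  7.32853232e-05]), 'tool_pos': array([0.2641954 , 0.59337258, 0.22958525]), 'tool_rot': array([1.79993608e+02, 9.64326666e-02, 6.60053835e+01]), 'force': array([-0.45278151,  0.41755964,  0.27607093]), 'wrist_torque': array([0.01465115, 0.02438268, 0.00318552]), 'grip_width': 0.08723946329089824}
```

View pics/scene0.png

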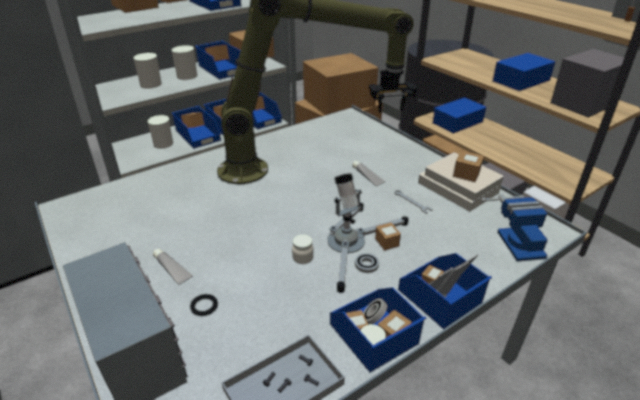

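View pics/top0.png

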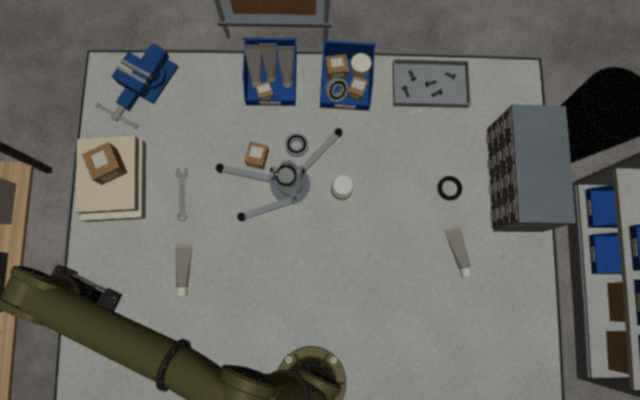

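```bash
cat > h.py <<'E'
import numpy as np,cv2
from cell import telemetry, read_camera, get_calibration
def C(n):
    c=get_calibration(n);K=np.array([[c['fx'],0,c['cx']],[0,c['fy'],c['cy']],[0,0,1]]);return c,K,np.array([c['k1'],0,0,0,0.])
def proj(n,P):
    c,K,d=C(n);P=np.atleast_2d(np.array(P,float))
    return cv2.projectPoints(P,cv2.Rodrigues(c['R'])[0],c['t'],K,d)[0][:,0]
def atz(n,uv,z):
    c,K,d=C(n);o=-c['R'].T@c['t']
    p=cv2.undistortPoints(np.array(uv,float).reshape(-1,1,2),K,d)[:,0]
    r=np.c_[p,np.ones(len(p))]@c['R']
    return o+r*((z-o[2])/r[:,2])[:,None]
def zoom(n,u0,v0,w,h,s,name,im=None):
    if im is None: im=read_camera(n)[:,:,::-1]
    cv2.imwrite(name,cv2.resize(im[v0:v0+h,u0:u0+w],None,fx=s,fy=s,interpolation=cv2.INTER_CUBIC))
E
python3 - <<'E'
from h import *
zoom('top',205,120,150,110,5,'pics/tz.png',cv2.imread('pics/top0.png'))
zoom('scene',280,160,140,140,4,'pics/sz.png',cv2.imread('pics/scene0.png'))
f=atz('top',[(338,132),(219,168),(241,217)],.03);print(f)
# circumcentre irrelevant: folded leg unknown
E
```

```text
[[ 0.80028132 -0.08079836  0.03      ]
 [ 0.67170763  0.30825843  0.03      ]
 [ 0.51063148  0.22994387  0.03      ]]
```

View pics/tz.png

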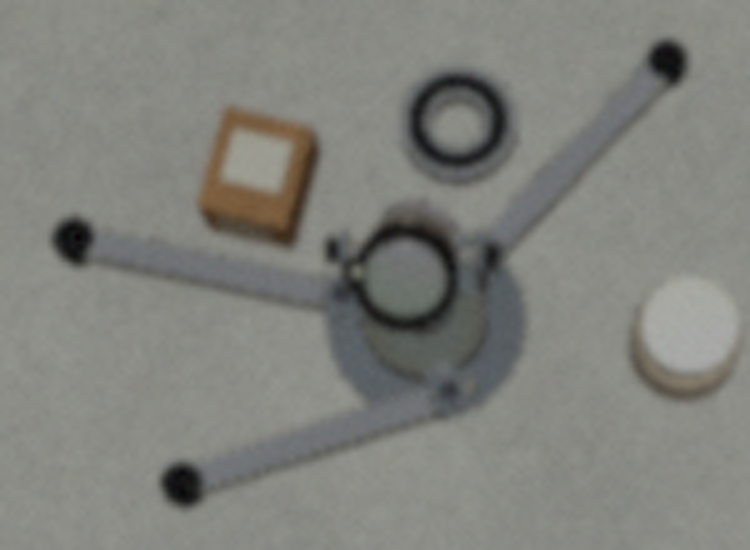

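View pics/sz.png

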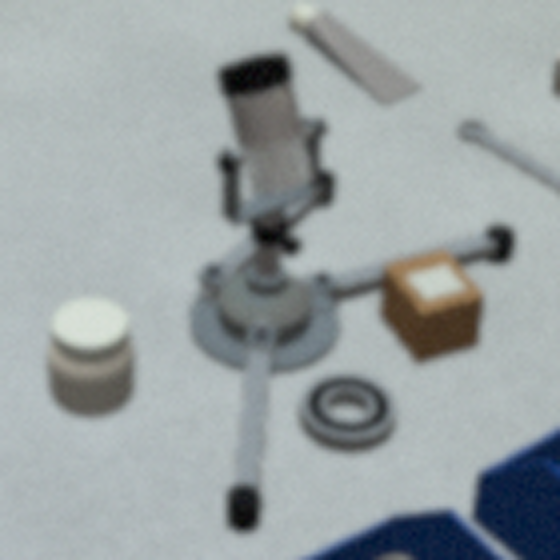

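```bash
cat > fit.py <<'E'
from h import *
from scipy.optimize import least_squares
def lampT(p):
    a=p[2];R=np.array([[np.cos(a),-np.sin(a),0],[np.sin(a),np.cos(a),0],[0,0,1]]);return R,np.array([p[0],p[1],0])
def bez(p):
    R,t=lampT(p);z=np.array([-np.sin(np.radians(27)),0,np.cos(np.radians(27))])
    d=(243-190)/np.cos(np.radians(27))/1000
    return R@(np.array([0,0,.19])+d*z)+t,R@z
E
python3 - <<'E'
from fit import *
d=np.radians
fA,fB=(338.6,132.4),(219.6,168.0); 
def pts(p):
    R,t=lampT(p)
    L=[np.array([.237*np.cos(d(a)),.237*np.sin(d(a)),.03]) for a in (320,80)]
    L.append(np.array([0,0,.006]))
    return np.array([R@x+t for x in L])
obs=np.array([fA,fB,(290,185.4)])
r=least_squares(lambda p:((proj('top',pts(p))-obs)*np.array([[1],[1],[.4]])).ravel(),[.6,.05,0])
p=r.x;print(p,np.degrees(p[2]),r.fun)
R,t=lampT(p);piv=R@np.array([.055*np.cos(d(200)),.055*np.sin(d(200)),.018])+t
foot=atz('top',[(241.6,217)],.03)[0]
v=foot-piv;print('piv',piv,proj('top',[piv]),'foot',foot,'r',np.hypot(*v[:2]),'ang',np.degrees(np.arctan2(v[1],v[0])),'leg',np.arctan2(v[1],v[0])-p[2]-d(100))
b,z=bez(p);print('bez',b,z,proj('top',[b+.011*z]),proj('scene',[b+.011*z]))
print(proj('scene',pts(p)))
np.save('lamp.npy',p)
for n in('top','scene'):
    im=cv2.imread(f'pics/{n}0.png');im=cv2.resize(im,None,fx=4,fy=4,interpolation=cv2.INTER_CUBIC)
    def dr(P,c):
        for q in proj(n,P): cv2.circle(im,tuple(int(v) for v in (q*4+2)),1,c,-1)
    dr(pts(p),(0,0,255));dr([piv,foot],(0,255,0))
    e1=np.cross(z,[0,0,1]);e1/=np.linalg.norm(e1);e2=np.cross(z,e1)
    th=np.linspace(0,6.28,60)
    for s in(-.011,.011): dr([b+s*z+.03*(np.cos(k)*e1+np.sin(k)*e2) for k in th],(0,0,255))
    dr([R@np.array([.066*np.cos(k),.066*np.sin(k),.004])+t for k in th],(255,0,0))
    x,y=(205,100) if n=='top' else (280,150)
    cv2.imwrite(f'pics/{n}ov.png',im[4*y:4*y+560,4*x:4*x+640])
E
```

```text
[ 0.6226283   0.07500882 -0.03336151] -1.9114737256668413 [ 0.15157668 -0.01916783 -0.18995837  0.05321002  0.10238203 -0.10671492]
piv [0.57034652 0.05793209 0.018     ] [[295.01021772 200.10599372]] foot [0.51065686 0.22801518 0.03      ] r 0.18025291762203244 ang 109.33822225733383 leg 0.19634423475174168
bez [0.59563848 0.07590958 0.243     ] [-0.45373788  0.015143    0.89100652] [[285.96243266 177.55665753]] [[340.97509672 174.85614528]]
[[338.66719189 282.78482132]
 [403.2950651  217.33878565]
 [344.17637648 238.98171662]]
```

View pics/topov.png

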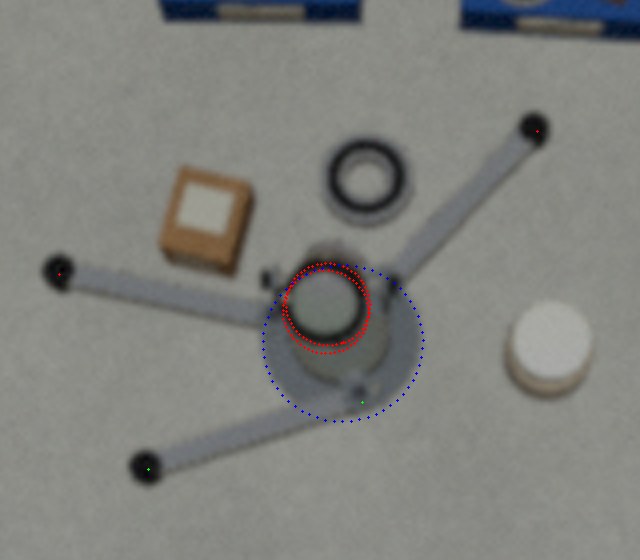

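View pics/sceneov.png

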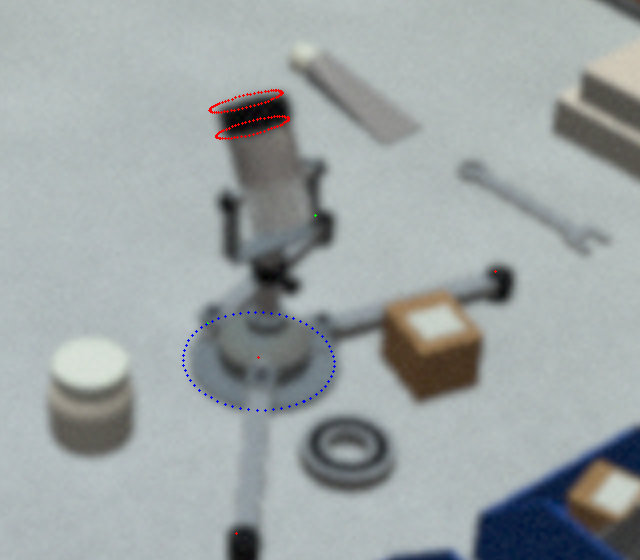

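```bash
cat > go.py <<'E'
import sys
from h import *
# usage go.py x y z yaw : prints shift in cm and turn
def goto(x,y,z,yaw):
    s=telemetry.get_obs();p=s['tool_pos'];a=np.radians(s['tool_rot'][2])
    d=np.array([x,y,z])-p
    t=[d[0]*np.cos(a)+d[1]*np.sin(a),d[0]*np.sin(a)-d[1]*np.cos(a),-d[2]]
    tr=-(np.radians(yaw)-a);tr=(tr+np.pi)%(2*np.pi)-np.pi
    return np.round(np.array(t)*100,2),round(tr,3)
if __name__=='__main__':
    s=telemetry.get_obs();print('t',s['time_s'],'p',np.round(s['tool_pos'],4),np.round(s['tool_rot'],2),'F',np.round(s['force'],1),'M',np.round(s['wrist_torque'],2),'g',round(s['grip_width'],4),'q',np.round(s['qpos'],0))
    if len(sys.argv)>4: print(goto(*map(float,sys.argv[1:5])))
E
python3 go.py .528 .181 .231 19.3
```

```text
t 0.1 p [0.2642 0.5934 0.2296] [1.7999e+02 1.0000e-01 6.6010e+01] F [-0.5  0.4  0.3] M [0.01 0.02 0.  ] g 0.0872 q [-65.  18.  -4.  83.   1.  79.  -3.]
(array([-26.95,  40.87,  -0.14]), np.float64(0.815))
```

Request:
carry_out(translation=[[-5,8,0],[-10,15,0],[-15,23,0],[-20,31,0],[-27,40.9,0]], turn=[0.16,0.32,0.48,0.64,0.815], gripper=[0.6,0.6,0.6,0.6,0.6], squeeze=30)

```text
time_s: 0.72
tool_pos: [0.4345, 0.3293, 0.2303]
tool_rot: [-180.0, 0.0, 19.0]
force: [0.8, 0.0, 0.9]
grip_width: 0.0533
```

```bash
python3 go.py .528 .181 .1 19.3
```

```text
t 0.725 p [0.4345 0.3293 0.2303] [-180.      0.     18.99] F [0.8 0.  0.9] M [-0.   -0.06 -0.01] g 0.0533 q [-50.   6.  11.  99.  -1.  76. -20.]
(array([ 4.02, 17.06, 13.03]), np.float64(-0.005))
```

Request:
carry_out(translation=[[1,4,2],[2,8,4],[3,12,7],[4,17,10],[4,17,11]], turn=[0,0,0,0,0], gripper=[0.6,0.6,0.6,0.6,0.6])

```text
time_s: 1.35
tool_pos: [0.5283, 0.1781, 0.1182]
tool_rot: [179.8, 0.2, 18.8]
force: [-1.0, -0.1, -0.0]
grip_width: 0.0528
```

```bash
python3 go.py .528 .181 .02 19.3; python3 - <<'E'
from h import *
zoom('top',205,120,150,110,5,'pics/t1.png')
zoom('scene',280,150,140,140,4,'pics/s1.png')
E
```

```text
t 1.35 p [0.5283 0.1781 0.1182] [179.82   0.21  18.84] F [-1.  -0.1 -0. ] M [-0.08  0.03 -0.  ] g 0.0528 q [-38.  12.  18. 105.  -4.  64.   1.]
(array([ 0.06, -0.28,  9.82]), np.float64(-0.008))
```

View pics/t1.png

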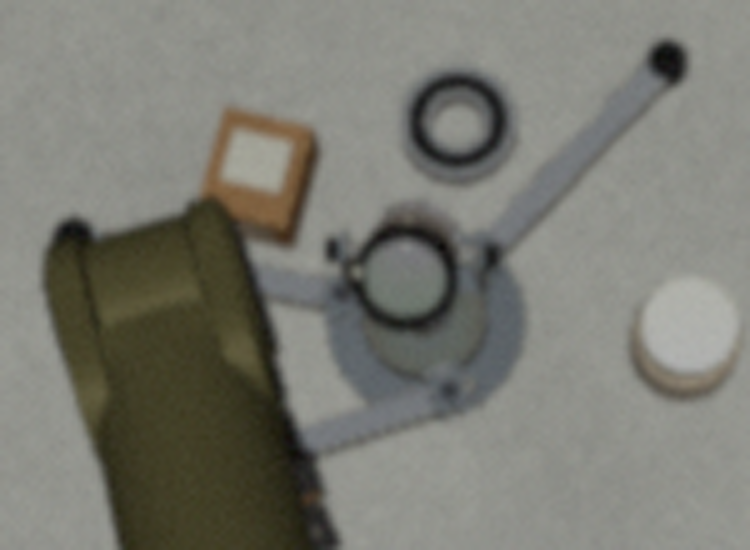

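View pics/s1.png

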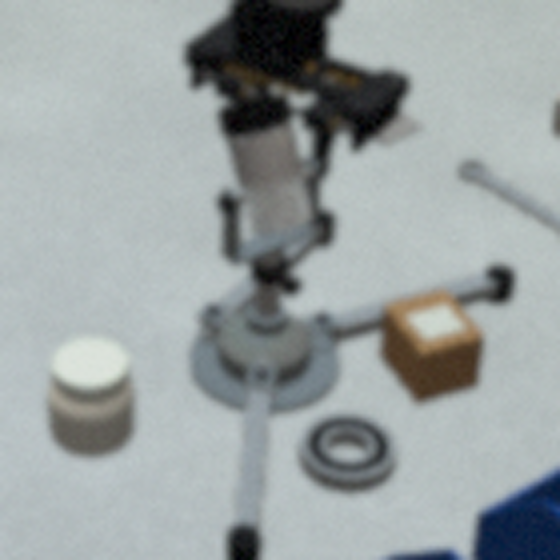

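Request:
carry_out(translation=[[0,-0.2,3],[0,-0.2,5],[0,-0.2,7],[0,-0.2,9.5],[0,-0.2,9.5]], turn=[0,0,0,0,0], gripper=[0.6,0.6,0.6,0.6,0.6])

```text
time_s: 2.08
tool_pos: [0.5252, 0.1874, 0.0245]
tool_rot: [-180.0, 0.2, 19.5]
force: [0.6, 0.6, -0.2]
grip_width: 0.0523
```

Request:
carry_out(translation=[[0,0,0],[0,0,0],[0,0,0],[0,0,0]], turn=[0,0,0,0], gripper=[0.3,0.3,0.3,0.3], squeeze=5)

```text
time_s: 2.58
tool_pos: [0.5276, 0.1863, 0.0262]
tool_rot: [-180.0, -0.1, 19.3]
force: [1.1, 0.6, 0.2]
grip_width: 0.0277
```

```bash
python3 go.py
```

```text
t 2.575 p [0.5276 0.1863 0.0262] [-1.7998e+02 -8.0000e-02  1.9310e+01] F [1.1 0.6 0.2] M [ 0.02 -0.11 -0.  ] g 0.0277 q [-37.  19.  17. 109.  -7.  53.   3.]
```

Request:
carry_out(translation=[[0,0,0.6],[0,0,0.6]], turn=[0,0], gripper=[0.3,0.3])

```text
time_s: 2.82
tool_pos: [0.5267, 0.1858, 0.0189]
tool_rot: [180.0, 0.1, 19.3]
force: [0.4, -0.4, -0.3]
grip_width: 0.0268
```

Request:
carry_out(translation=[[-1.4,0.1,0],[-2.8,0.3,0],[-4.2,0.7,0],[-5.5,1.2,0],[-6.75,1.8,0]], turn=[-0.105,-0.209,-0.314,-0.419,-0.524], gripper=[0.3,0.3,0.3,0.3,0.3])

```text
time_s: 3.45
tool_pos: [0.4693, 0.1464, 0.0196]
tool_rot: [180.0, -0.0, 49.5]
force: [1.5, -0.4, -1.2]
grip_width: 0.0262
```

```bash
python3 go.py; python3 - <<'E'
from h import *
zoom('top',205,120,150,110,5,'pics/t2.png')
E
```

```text
t 3.45 p [0.4693 0.1464 0.0196] [ 1.7998e+02 -3.0000e-02  4.9530e+01] F [ 1.5 -0.4 -1.2] M [-0.01 -0.23  0.  ] g 0.0262 q [-33.  12.  14. 118.  -4.  50.  32.]
```

View pics/t2.png

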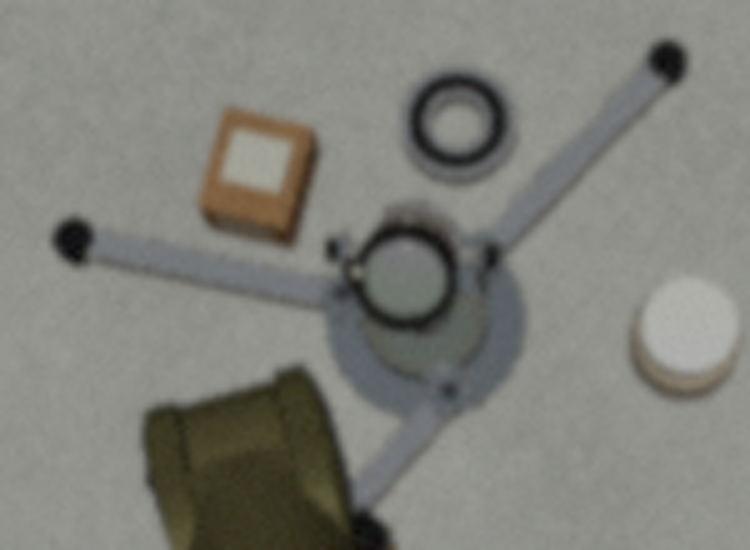

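Request:
carry_out(translation=[[-1.4,0.1,0],[-2.8,0.3,0],[-4.2,0.7,0],[-5.5,1.2,0],[-6.75,1.8,0]], turn=[-0.105,-0.209,-0.314,-0.419,-0.524], gripper=[0.3,0.3,0.3,0.3,0.3])

```text
time_s: 4.12
tool_pos: [0.4399, 0.0847, 0.0198]
tool_rot: [179.9, -0.1, 79.5]
force: [3.3, 2.0, -0.6]
grip_width: 0.0263
```

```bash
python3 go.py .4419 .0164 .0196 108
```

```text
t 4.125 p [0.4399 0.0847 0.0198] [ 1.7989e+02 -1.2000e-01  7.9470e+01] F [ 3.3  2.  -0.6] M [ 0.48 -0.51 -0.07] g 0.0263 q [-27.   7.  13. 124.  -2.  49.  67.]
(array([-6.67,  1.44,  0.02]), np.float64(-0.498))
```

Request:
carry_out(translation=[[-1.4,0.1,0],[-2.8,0.3,0],[-4.2,0.7,0],[-5.5,1.2,0],[-6.4,1.6,0]], turn=[-0.105,-0.209,-0.314,-0.419,-0.489], gripper=[0.3,0.3,0.3,0.3,0.3])

```text
time_s: 4.75
tool_pos: [0.4429, 0.0173, 0.0195]
tool_rot: [-180.0, -0.0, 107.4]
force: [-0.4, 0.5, 0.7]
grip_width: 0.0256
```

```bash
python3 go.py .4419 .0164 .0196 108; python3 - <<'E'
from h import *
zoom('top',205,120,150,110,5,'pics/t3.png')
zoom('scene',260,120,160,140,4,'pics/s3.png')
E
```

```text
t 4.75 p [0.4429 0.0173 0.0195] [-179.98   -0.    107.39] F [-0.4  0.5  0.7] M [0.09 0.07 0.06] g 0.0256 q [-20.   6.  15. 125.  -2.  49. 104.]
(array([-0.06, -0.13, -0.01]), np.float64(-0.011))
```

View pics/t3.png

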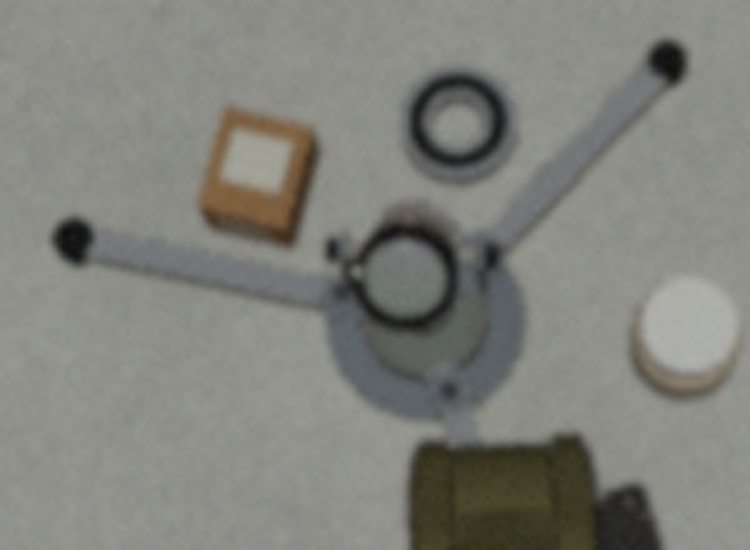

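View pics/s3.png

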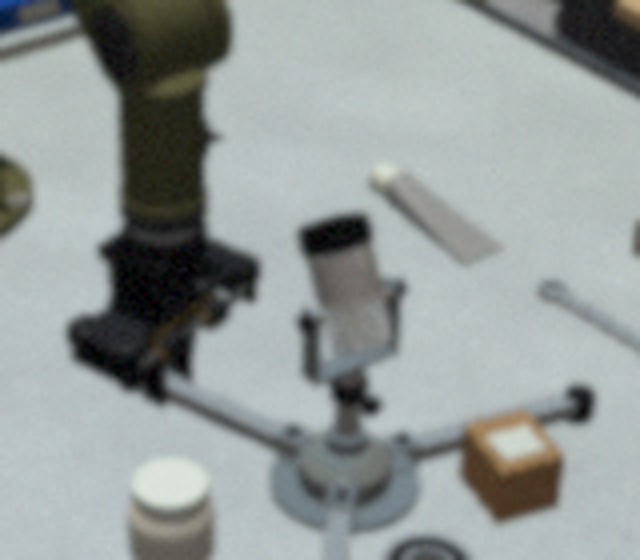

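Request:
carry_out(translation=[[-0.4,0,0],[-0.7,0,0],[-0.7,0,0]], turn=[0,0,0], gripper=[0.3,0.3,0.3])

```text
time_s: 5.22
tool_pos: [0.4445, 0.0131, 0.0195]
tool_rot: [-180.0, -0.1, 107.4]
force: [-1.6, 4.4, -0.4]
grip_width: 0.026
```

```bash
python3 go.py
```

```text
t 5.225 p [0.4445 0.0131 0.0195] [-1.7997e+02 -1.4000e-01  1.0739e+02] F [-1.6  4.4 -0.4] M [1.12 0.32 0.07] g 0.026 q [-19.   7.  15. 124.  -2.  49. 105.]
```

Request:
carry_out(translation=[[0.9,0,0],[0.9,0,-3],[0.9,0,-8],[0.9,0,-14],[0.9,0,-20]], turn=[0,0,0,0,0], gripper=[0.4,0.5,0.7,1,1])

```text
time_s: 5.85
tool_pos: [0.4419, 0.0197, 0.2215]
tool_rot: [180.0, 0.0, 107.3]
force: [0.7, 0.7, -0.2]
grip_width: 0.0657
```

Request:
carry_out(translation=[[0,0,-5],[0,0,-10],[0,-1,-14],[0,-1,-14]], turn=[0,0,0,0], gripper=[1,1,1,1])

```text
time_s: 6.35
tool_pos: [0.4339, 0.0167, 0.3631]
tool_rot: [179.6, 0.1, 107.3]
force: [0.5, 0.0, 0.0]
grip_width: 0.0864
```

```bash
python3 go.py; python3 - <<'E'
from h import *
for n in('top','scene'):
    cv2.imwrite(f'pics/{n}4.png',read_camera(n)[:,:,::-1])
zoom('top',205,120,150,110,5,'pics/t4.png',cv2.imread('pics/top4.png'))
zoom('scene',260,120,160,140,4,'pics/s4.png',cv2.imread('pics/scene4.png'))
E
```

```text
t 6.35 p [0.4339 0.0167 0.3631] [1.7961e+02 7.0000e-02 1.0732e+02] F [0.5 0.  0. ] M [ 0.05  0.02 -0.02] g 0.0864 q [-22. -11.  13.  99.   3.  91.  99.]
```

View pics/t4.png

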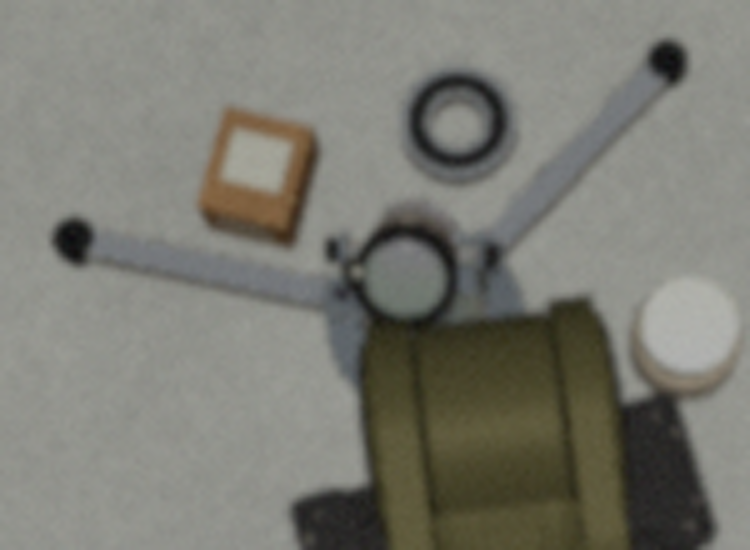

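View pics/s4.png

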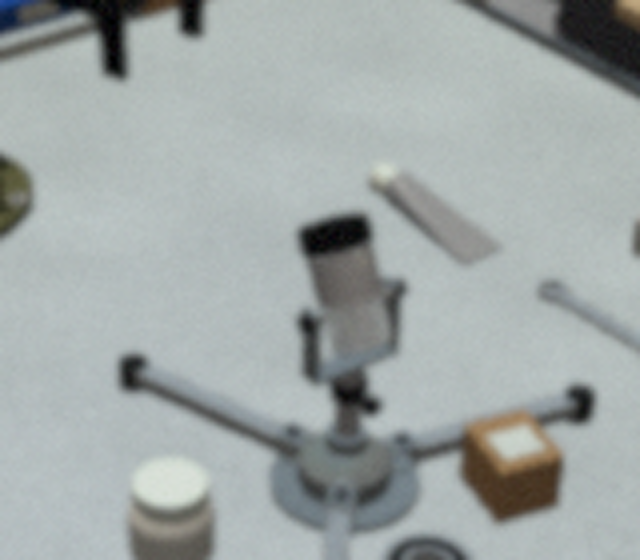

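```bash
python3 - <<'E'
from h import *
p=np.array([.4339,.0167,.3551]);a=np.radians(107.3);u=np.array([np.cos(a),np.sin(a),0])
print(proj('scene',[p-.051*u,p+.051*u,p]))
piv=np.array([.57035,.05793,.03])
for ang in(193,195,197,198.1,199): 
    t=np.radians(ang);print(ang,proj('scene',[piv+.182*np.array([np.cos(t),np.sin(t),0])]))
print(proj('scene',[piv]))
E
```

```text
[[288.06590049 138.75671776]
 [308.01203676 127.44624714]
 [298.25687732 132.97450372]]
193 [[294.46521244 207.24949362]]
195 [[293.29531332 208.00735499]]
197 [[292.16406732 208.79133248]]
198.1 [[291.55887377 209.23342939]]
199 [[291.07289674 209.60080792]]
[[331.46872334 227.68040972]]
```

```bash
python3 - <<'E'
from h import *
a=cv2.imread('pics/top0.png');b=cv2.imread('pics/scene4.png')
zoom('top',265,150,50,50,8,'pics/a.png',a);zoom('scene',325,165,50,50,8,'pics/b.png',b)
cv2.imwrite('pics/ab.png',np.hstack([cv2.imread('pics/a.png'),cv2.imread('pics/b.png')]))
E
```

```text
(no output)
```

View pics/ab.png

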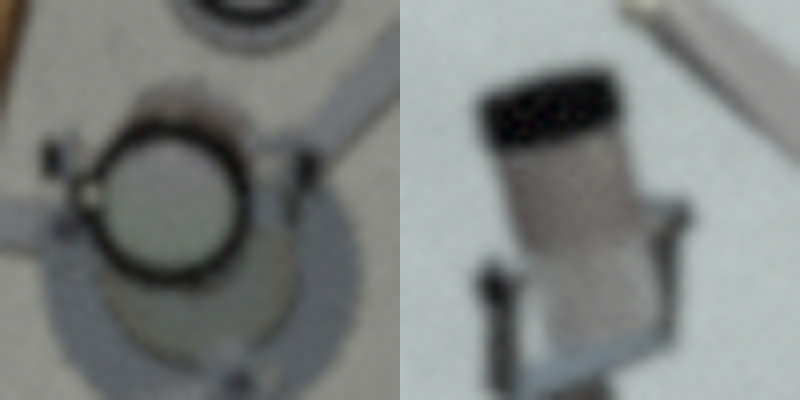

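```bash
python3 - <<'E'
from fit import *
p0=np.load('lamp.npy')
def bb(n,b,z):
    e1=np.cross(z,[0,0,1]);e1/=np.linalg.norm(e1);e2=np.cross(z,e1);th=np.linspace(0,6.28,90)
    q=proj(n,[b+s*z+.03*(np.cos(k)*e1+np.sin(k)*e2) for k in th for s in(-.011,.011)])
    return np.r_[q.min(0),q.max(0)]
_,z=bez(p0)
f=lambda v,o,s=8:[(o[0]+(v[0]+.5)/s-.5),(o[1]+(v[1]+.5)/s-.5)]
T=np.r_[f((85,116),(265,150)),f((251,289),(265,150))]
S=np.r_[f((77,64),(325,165)),f((223,154),(325,165))]
print('top obs',T,'pred',bb('top',bez(p0)[0],z));print('sc obs',S,'pred',bb('scene',bez(p0)[0],z))
for w in((1,1),(1,0.01),(.01,1)):
    for free in (2,3):
        def fun(v):
            b=np.array([v[0],v[1],v[2] if free==3 else .243])
            return np.r_[w[0]*(bb('top',b,z)-T),w[1]*(bb('scene',b,z)-S)]
        r=least_squares(fun,[.6,.076,.243],diff_step=1e-4);print(w,r.x,np.round(r.fun,1))
E
```

```text
top obs [275.1875 164.0625 295.9375 185.6875] pred [275.29872552 165.4225687  297.01934112 187.87200433]
sc obs [334.1875 172.5625 352.4375 183.8125] pred [331.93896699 172.17813797 351.63924383 184.17103546]
(1, 1) [0.60037019 0.07818287 0.243     ] [-0.7 -0.3  0.3  0.5 -0.8  0.   0.7  0.8]
(1, 1) [0.60047931 0.07788753 0.24456752] [-0.6 -0.4  0.4  0.4 -0.9 -0.3  0.6  0.4]
(1, 0.01) [0.6007804  0.07770547 0.243     ] [-0.5 -0.4  0.5  0.4 -0.   0.   0.   0. ]
(1, 0.01) [0.61364558 0.08076797 0.18893109] [-0.1  0.   0.1 -0.   0.   0.2  0.   0.2]
(0.01, 1) [0.59835518 0.0800115  0.243     ] [-0.   0.  -0.   0.  -0.7 -0.4  0.7  0.3]
(0.01, 1) [0.53771254 0.12879346 0.19338002] [-0.2  0.2 -0.2  0.3 -0.1 -0.   0.1  0. ]
```

```bash
python3 go.py .600 .078 .33 113
```

```text
t 6.45 p [0.4327 0.0168 0.3594] [1.7997e+02 2.0000e-02 1.0736e+02] F [-0.7  0.9  0.2] M [0.01 0.02 0.  ] g 0.0867 q [-22. -11.  13.  99.   3.  91.  99.]
(array([ 0.85, 17.8 ,  2.94]), np.float64(-0.099))
```

Request:
carry_out(translation=[[0.2,4,0],[0.4,8,0],[0.6,12,1],[0.8,16,2],[0.85,17.8,2.9]], turn=[-0.02,-0.04,-0.06,-0.08,-0.1], gripper=[1,1,1,1,1], squeeze=30)

```text
time_s: 7.08
tool_pos: [0.6007, 0.0792, 0.3268]
tool_rot: [-179.7, -0.0, 113.2]
force: [0.0, 0.5, 0.5]
grip_width: 0.0871
```

Request:
carry_out(translation=[[0,0,0],[0,0,0]], turn=[0,0], gripper=[1,1])

```text
time_s: 7.32
tool_pos: [0.5993, 0.0776, 0.3299]
tool_rot: [-179.9, -0.0, 113.1]
force: [-0.3, -0.4, 0.0]
grip_width: 0.0873
```

```bash
python3 go.py .600 .078 .242 113;python3 - <<'E'
from h import *
zoom('scene',280,120,110,110,6,'pics/s5.png')
E
```

```text
t 7.325 p [0.5993 0.0776 0.3299] [-179.91   -0.    113.05] F [-0.3 -0.4  0. ] M [ 0.04  0.01 -0.03] g 0.0873 q [-22.  11.  15.  81.  -3.  88. 105.]
(array([0.01, 0.08, 8.79]), np.float64(0.001))
```

View pics/s5.png

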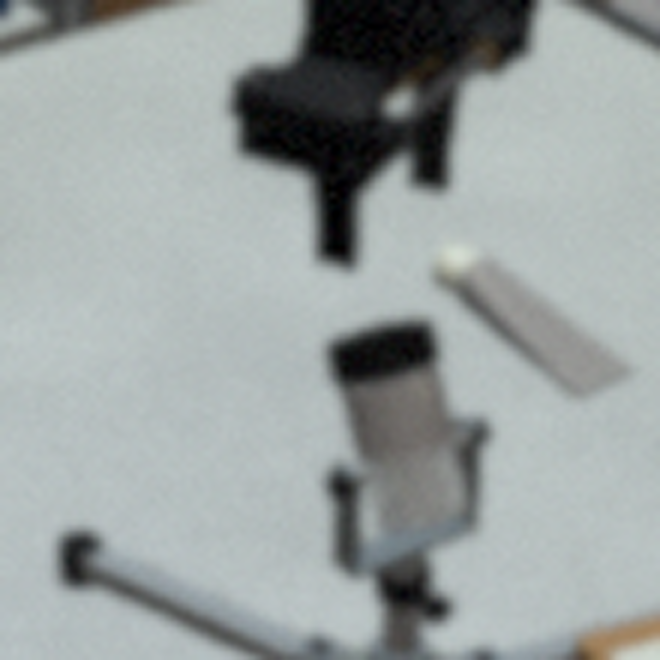

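Request:
carry_out(translation=[[0,0,2],[0,0,4],[0,0,6],[0,0,8],[0,0,8.8]], turn=[0,0,0,0,0], gripper=[1,1,1,1,1])

```text
time_s: 8.0
tool_pos: [0.5991, 0.0776, 0.2422]
tool_rot: [-180.0, -0.0, 113.1]
force: [-0.6, 0.4, 0.0]
grip_width: 0.0869
```

Request:
carry_out(translation=[[0,0,0],[0,0,0],[0,0,0],[0,0,0],[0,0,0]], turn=[0,0,0,0,0], gripper=[0.5,0.5,0.5,0.5,0.5], squeeze=20)

```text
time_s: 8.62
tool_pos: [0.6008, 0.0774, 0.2434]
tool_rot: [179.9, 0.1, 113.1]
force: [1.8, -1.9, 2.9]
grip_width: 0.0615
```

```bash
python3 go.py .600 .078 .242 113;python3 - <<'E'
from h import *
zoom('scene',280,120,110,110,6,'pics/s6.png')
E
```

```text
t 8.625 p [0.6008 0.0774 0.2434] [1.7990e+02 7.0000e-02 1.1307e+02] F [ 1.8 -1.9  2.9] M [-0.44 -0.25  0.02] g 0.0615 q [-22.  13.  14.  89.  -3.  78. 106.]
(array([ 0.09, -0.05,  0.14]), np.float64(0.001))
```

View pics/s6.png

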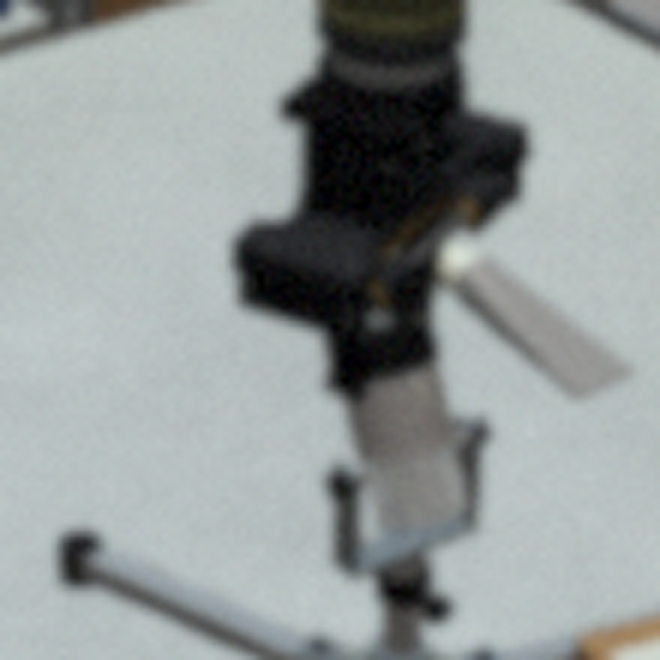

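Request:
carry_out(translation=[[0,0,0],[0,0,0],[0,0,0],[0,0,0],[0,0,0]], turn=[0.08,0.16,0.24,0.32,0.4], gripper=[0.5,0.5,0.5,0.5,0.5])

```text
time_s: 9.3
tool_pos: [0.6009, 0.078, 0.2424]
tool_rot: [179.9, -0.0, 90.0]
force: [3.6, -1.3, -1.6]
grip_width: 0.0596
```

```bash
python3 go.py
```

```text
t 9.3 p [0.6009 0.078  0.2424] [ 1.799e+02 -1.000e-02  9.004e+01] F [ 3.6 -1.3 -1.6] M [ 0.15 -0.77  0.33] g 0.0596 q [-24.  13.  17.  90.  -4.  78.  83.]
```

Request:
carry_out(translation=[[0,0,0],[0,0,0],[0,0,0],[0,0,0],[0,0,0]], turn=[0.08,0.16,0.24,0.32,0.35], gripper=[0.5,0.5,0.5,0.5,0.5])

```text
time_s: 9.93
tool_pos: [0.6006, 0.0786, 0.2424]
tool_rot: [179.9, -0.1, 70.1]
force: [2.2, -1.7, -1.7]
grip_width: 0.0607
```

```bash
python3 go.py
```

```text
t 9.925 p [0.6006 0.0786 0.2424] [ 1.7995e+02 -8.0000e-02  7.0130e+01] F [ 2.2 -1.7 -1.7] M [ 0.57 -0.92  0.46] g 0.0607 q [-26.  13.  19.  90.  -4.  78.  63.]
```

Request:
carry_out(translation=[[0,0,0],[0,0,0],[0,0,0]], turn=[0,0,0], gripper=[1,1,1])

```text
time_s: 10.3
tool_pos: [0.5997, 0.0782, 0.2424]
tool_rot: [-179.9, 0.0, 70.2]
force: [-0.2, 0.3, -0.8]
grip_width: 0.0821
```

Request:
carry_out(translation=[[0,0,-1.5],[0,0,-3],[0,0,-5],[0,0,-6],[0,0,-6]], turn=[0,-0.15,-0.33,-0.5,-0.66], gripper=[1,1,1,1,1])

```text
time_s: 10.92
tool_pos: [0.6008, 0.078, 0.3051]
tool_rot: [179.8, 0.0, 108.3]
force: [-0.2, -0.6, -0.3]
grip_width: 0.0869
```

```bash
python3 go.py .600 .078 .242 108;python3 - <<'E'
from h import *
im=sum(read_camera('scene').astype(float)[:,:,::-1] for _ in range(4))/4
zoom('scene',325,150,50,50,12,'pics/s7.png',im.astype(np.uint8))
E
```

```text
t 10.925 p [0.6008 0.078  0.3051] [1.7981e+02 2.0000e-02 1.0825e+02] F [-0.2 -0.6 -0.3] M [0.05 0.04 0.04] g 0.0869 q [-23.  11.  15.  84.  -3.  85. 101.]
(array([ 0.02, -0.07,  6.31]), np.float64(0.004))
```

View pics/s7.png

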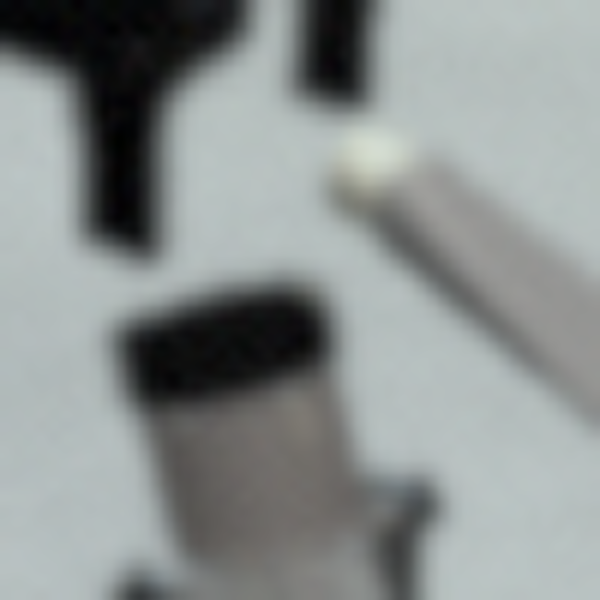

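Request:
carry_out(translation=[[0,0,2],[0,0,4],[0,0,6.3],[0,0,6.3]], turn=[0,0,0,0], gripper=[1,1,1,1])

```text
time_s: 11.62
tool_pos: [0.5988, 0.078, 0.2378]
tool_rot: [-179.8, -0.0, 107.8]
force: [0.2, -0.8, 0.8]
grip_width: 0.087
```

Request:
carry_out(translation=[[0,0,0],[0,0,0],[0,0,0],[0,0,0],[0,0,0]], turn=[0,0,0,0,0], gripper=[0.5,0.5,0.5,0.5,0.5], squeeze=35)

```text
time_s: 12.25
tool_pos: [0.6007, 0.0775, 0.2404]
tool_rot: [179.9, 0.1, 107.9]
force: [-0.2, -0.8, 2.7]
grip_width: 0.0604
```

Request:
carry_out(translation=[[0,0,0],[0,0,0],[0,0,0]], turn=[0.08,0.16,0.24], gripper=[0.5,0.5,0.5])

```text
time_s: 12.62
tool_pos: [0.6006, 0.0779, 0.2401]
tool_rot: [179.9, -0.0, 94.1]
force: [0.5, -1.8, 1.0]
grip_width: 0.0596
```

```bash
python3 go.py
```

```text
t 12.625 p [0.6006 0.0779 0.2401] [ 1.7991e+02 -3.0000e-02  9.4060e+01] F [ 0.5 -1.8  1. ] M [ 0.34 -0.35  0.36] g 0.0596 q [-24.  13.  16.  90.  -4.  78.  87.]
```

Request:
carry_out(translation=[[0,0,0],[0,0,0],[0,0,0]], turn=[0.06,0.12,0.18], gripper=[0.5,0.5,0.5])

```text
time_s: 13.0
tool_pos: [0.601, 0.0782, 0.2396]
tool_rot: [179.9, -0.1, 83.8]
force: [2.2, -2.4, -0.6]
grip_width: 0.0596
```

```bash
python3 go.py
```

```text
t 13.0 p [0.601  0.0782 0.2396] [ 1.7987e+02 -6.0000e-02  8.3840e+01] F [ 2.2 -2.4 -0.6] M [ 0.76 -0.81  0.97] g 0.0596 q [-25.  13.  17.  90.  -4.  78.  77.]
```

Request:
carry_out(translation=[[0,0,0],[0,0,0],[0,0,0]], turn=[0.06,0.12,0.18], gripper=[0.5,0.5,0.5])

```text
time_s: 13.38
tool_pos: [0.6009, 0.0784, 0.2397]
tool_rot: [179.9, -0.1, 73.5]
force: [1.1, -1.7, 0.5]
grip_width: 0.06
```

```bash
python3 go.py
```

```text
t 13.375 p [0.6009 0.0784 0.2397] [ 1.799e+02 -1.200e-01  7.353e+01] F [ 1.1 -1.7  0.5] M [ 0.81 -0.75  0.69] g 0.06 q [-26.  13.  18.  90.  -4.  78.  67.]
```

Request:
carry_out(translation=[[0,0,0],[0,0,0],[0,0,0]], turn=[0.06,0.12,0.18], gripper=[0.5,0.5,0.5])

```text
time_s: 13.75
tool_pos: [0.6009, 0.0787, 0.2397]
tool_rot: [179.9, -0.1, 63.2]
force: [2.3, -1.6, -1.2]
grip_width: 0.0603
```

```bash
python3 go.py
```

```text
t 13.75 p [0.6009 0.0787 0.2397] [ 1.7992e+02 -1.5000e-01  6.3200e+01] F [ 2.3 -1.6 -1.2] M [ 0.84 -0.92  0.65] g 0.0603 q [-26.  13.  20.  90.  -4.  78.  57.]
```

Request:
carry_out(translation=[[0,0,0],[0,0,0],[0,0,-3],[0,0,-7],[0,0,-11]], turn=[0,0,0,0,0], gripper=[1,1,1,1,1])

```text
time_s: 14.38
tool_pos: [0.5995, 0.0781, 0.3504]
tool_rot: [-179.9, 0.0, 63.3]
force: [0.3, -0.5, 0.0]
grip_width: 0.0868
```

Request:
carry_out(translation=[[-4,-4,0],[-8,-8,0],[-13,-12,0],[-13,-12,0]], turn=[-0.1,-0.2,-0.3,-0.3], gripper=[1,1,1,1])

```text
time_s: 14.88
tool_pos: [0.4313, 0.0139, 0.3504]
tool_rot: [180.0, -0.1, 80.4]
force: [0.7, 0.6, -0.2]
grip_width: 0.0868
```

```bash
python3 go.py .6 .078 .32 113;python3 - <<'E'
from h import *
im=sum(read_camera('top').astype(float)[:,:,::-1] for _ in range(4))/4
zoom('top',260,145,60,50,12,'pics/t8.png',im.astype(np.uint8))
im=sum(read_camera('scene').astype(float)[:,:,::-1] for _ in range(4))/4
zoom('scene',325,160,50,40,12,'pics/s8.png',im.astype(np.uint8))
E
```

```text
t 14.875 p [0.4313 0.0139 0.3504] [ 1.7997e+02 -1.3000e-01  8.0370e+01] F [ 0.7  0.6 -0.2] M [ 0.06 -0.02 -0.04] g 0.0868 q [-27. -12.  18. 101.   4.  90.  71.]
(array([ 9.14, 15.56,  3.04]), np.float64(-0.569))
```

View pics/t8.png

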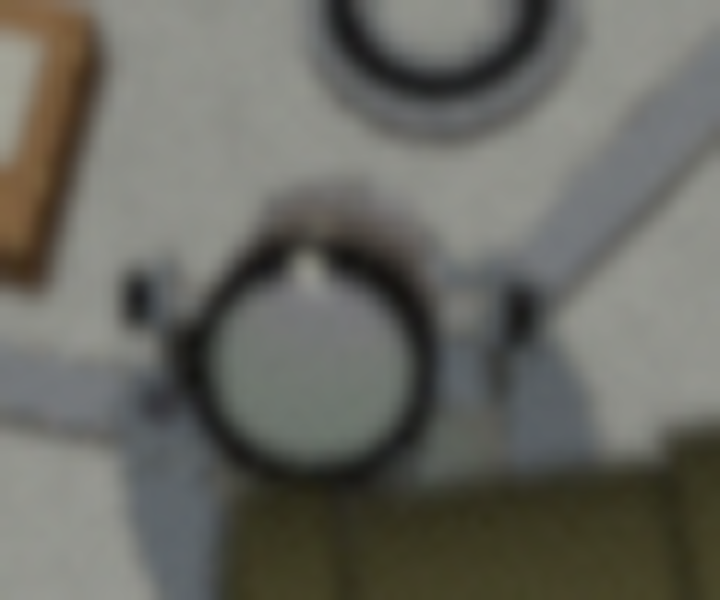

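View pics/s8.png

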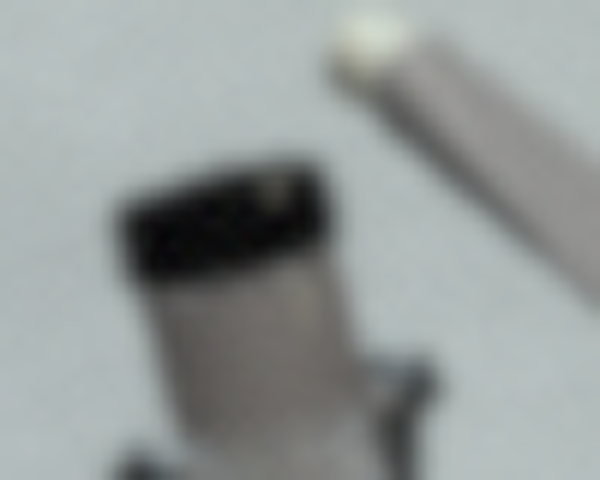

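```bash
python3 - <<'E'
from h import *
n=np.array([-0.45373788,0.015143,0.89100652])
c,K,d=C('top');o=-c['R'].T@c['t'];ring=np.array([.6005,.078,.243])
def ang(uv):
    q=cv2.undistortPoints(np.array([[uv]],float),K,d)[0,0];r=np.r_[q,1]@c['R']
    b=ring+.011*n
    P=o+r*(n@(b-o))/(n@r);v=P-b
    ey=np.cross(n,[1,0,0]);ey/=np.linalg.norm(ey);ex=np.cross(ey,n)
    return np.degrees(np.arctan2(v@ey,v@ex)),np.linalg.norm(v)
a=ang((265+90.5/8-.5,150+197.5/8-.5));b=ang((260+308.5/12-.5,145+265.5/12-.5));print(a,b,np.radians(a[0]-b[0]))
print(proj('top',[ring+.011*n]))
for dv in(-.5,0,.5):
  x=ang((265+90.5/8-.5,150+197.5/8-.5+dv));y=ang((260+308.5/12-.5+dv,145+265.5/12-.5));print(x,y)
E
```

```text
(np.float64(80.18657738939193), np.float64(0.026908366915859537)) (np.float64(-0.30059064449543577), np.float64(0.026565681916666833)) 1.4047660877972654
[[285.25807688 175.86183897]]
(np.float64(77.17888856747489), np.float64(0.02716935202449382)) (np.float64(2.7178378328019503), np.float64(0.02658225166859016))
(np.float64(80.18657738939193), np.float64(0.026908366915859537)) (np.float64(-0.30059064449543577), np.float64(0.026565681916666833))
(np.float64(83.24628429558254), np.float64(0.026722794305756668)) (np.float64(-3.3143089644142427), np.float64(0.026622823776463495))
```

Request:
carry_out(translation=[[3,5,0],[6,10,0],[9,15,0],[9.1,15.6,0],[9.1,15.6,3]], turn=[-0.1,-0.2,-0.31,-0.31,-0.31], gripper=[1,1,1,1,1])

```text
time_s: 15.9
tool_pos: [0.6053, 0.0798, 0.32]
tool_rot: [179.9, 0.1, 98.2]
force: [0.1, -0.2, -0.6]
grip_width: 0.0871
```

```bash
python3 go.py .6005 .078 .244 98
```

```text
t 15.9 p [0.6053 0.0798 0.32  ] [1.7987e+02 9.0000e-02 9.8170e+01] F [ 0.1 -0.2 -0.6] M [ 0.04 -0.02  0.04] g 0.0871 q [-28.  12.  21.  82.  -4.  87.  92.]
(array([-0.11, -0.5 ,  7.6 ]), np.float64(0.003))
```

Request:
carry_out(translation=[[0,-0.2,2],[0,-0.2,4],[0,-0.2,6],[0,-0.2,7.6],[0,-0.2,7.6]], turn=[0,0,0,0,0], gripper=[1,1,1,1,1])

```text
time_s: 16.52
tool_pos: [0.6005, 0.0793, 0.2423]
tool_rot: [-179.9, 0.0, 98.2]
force: [-1.0, -0.6, 0.2]
grip_width: 0.0869
```

Request:
carry_out(translation=[[0,0,0],[0,0,0],[0,0,0],[0,0,0]], turn=[0,0,0,0], gripper=[0.5,0.5,0.5,0.5], squeeze=40)

```text
time_s: 17.02
tool_pos: [0.6018, 0.078, 0.2442]
tool_rot: [179.9, 0.1, 98.1]
force: [0.3, -2.7, 1.3]
grip_width: 0.0596
```

Request:
carry_out(translation=[[0,0,0],[0,0,0]], turn=[0.05,0.1], gripper=[0.5,0.5])

```text
time_s: 17.27
tool_pos: [0.6021, 0.078, 0.244]
tool_rot: [179.9, 0.1, 92.5]
force: [-5.5, -4.2, 5.1]
grip_width: 0.0597
```

```bash
python3 go.py
```

```text
t 17.275 p [0.6021 0.078  0.244 ] [1.799e+02 1.400e-01 9.249e+01] F [-5.5 -4.2  5.1] M [-1.03  0.61  0.86] g 0.0597 q [-28.  13.  22.  89.  -5.  78.  86.]
```

Request:
carry_out(translation=[[0,0,0],[0,0,0],[0,0,0]], turn=[0.05,0.1,0.15], gripper=[0.5,0.5,0.5])

```text
time_s: 17.65
tool_pos: [0.6035, 0.0778, 0.2444]
tool_rot: [179.7, 0.1, 83.9]
force: [10.6, -6.3, -0.5]
grip_width: 0.0588
```

```bash
python3 go.py
```

```text
t 17.65 p [0.6035 0.0778 0.2444] [1.7966e+02 1.3000e-01 8.3950e+01] F [10.6 -6.3 -0.5] M [-1.11 -1.85  1.33] g 0.0588 q [-29.  13.  22.  89.  -5.  78.  78.]
```

Request:
carry_out(translation=[[0,0,0],[0,0,0],[0,0,-3],[0,0,-7],[0,0,-11]], turn=[0,0,0,0,0], gripper=[1,1,1,1,1])

```text
time_s: 18.27
tool_pos: [0.6008, 0.0802, 0.3545]
tool_rot: [-179.9, -0.0, 83.9]
force: [0.8, 0.4, 0.1]
grip_width: 0.0867
```

```bash
python3 go.py .42 .2 .4 83
```

```text
t 18.275 p [0.6008 0.0802 0.3545] [-1.7993e+02 -3.0000e-02  8.3930e+01] F [0.8 0.4 0.1] M [ 0.04 -0.03  0.03] g 0.0867 q [-29.  12.  23.  78.  -5.  91.  77.]
(array([ 10.  , -19.25,  -4.55]), np.float64(0.016))
```

Request:
carry_out(translation=[[2,-4,-1],[4,-8,-2],[7,-13,-3],[10,-19,-4],[12,-19,-4]], turn=[0,0,0,0,0], gripper=[1,1,1,1,1])

```text
time_s: 18.9
tool_pos: [0.4217, 0.2219, 0.3955]
tool_rot: [180.0, -0.2, 84.2]
force: [0.6, 0.8, 0.2]
grip_width: 0.087
```

Request:
carry_out(translation=[[4,0,0],[8,0,0],[12,0,0],[12,0,0]], turn=[0,0,0,0], gripper=[1,1,1,1])

```text
time_s: 19.4
tool_pos: [0.4362, 0.3421, 0.3921]
tool_rot: [-179.8, 0.0, 84.2]
force: [0.4, 0.5, -1.2]
grip_width: 0.0871
```

```bash
python3 go.py;python3 - <<'E'
from h import *
im=sum(read_camera('top').astype(float)[:,:,::-1] for _ in range(4))/4
zoom('top',260,145,60,50,12,'pics/t9z.png',im.astype(np.uint8))
cv2.imwrite('pics/t9.png',im)
zoom('top',205,120,150,110,5,'pics/t9m.png',im.astype(np.uint8))
cv2.imwrite('pics/s9.png',read_camera('scene')[:,:,::-1])
E
```

```text
t 19.4 p [0.4362 0.3421 0.3921] [-1.7984e+02  4.0000e-02  8.4240e+01] F [ 0.4  0.5 -1.2] M [-0.02 -0.03 -0.03] g 0.0871 q [-47.   5.   7.  81.  -1.  94.  44.][ WARN:0@4.862] global loadsave.cpp:1063 imwrite_ Unsupported depth image for selected encoder is fallbacked to CV_8U.
```

View pics/t9z.png

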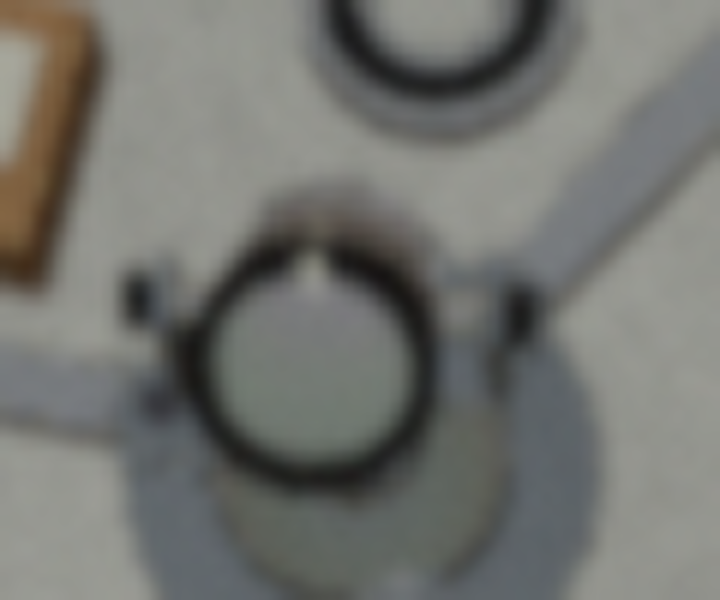

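View pics/t9.png

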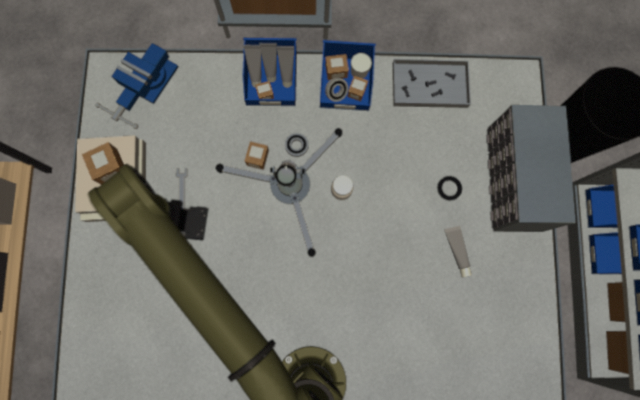

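View pics/t9m.png

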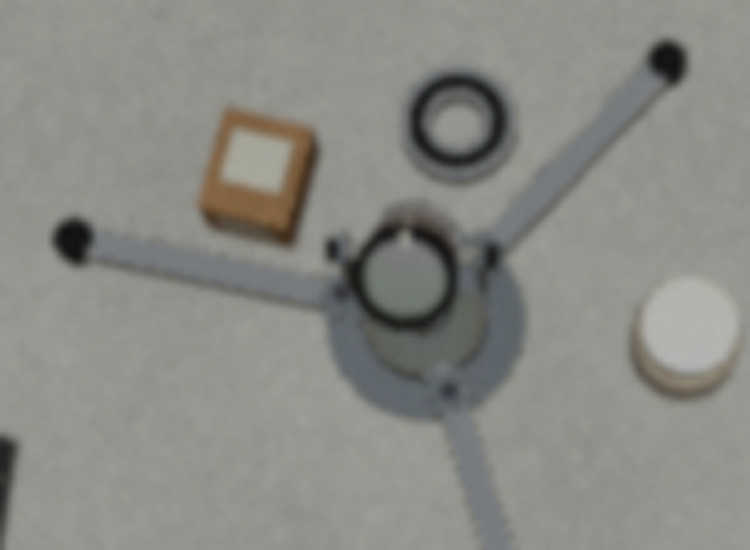

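View pics/s9.png

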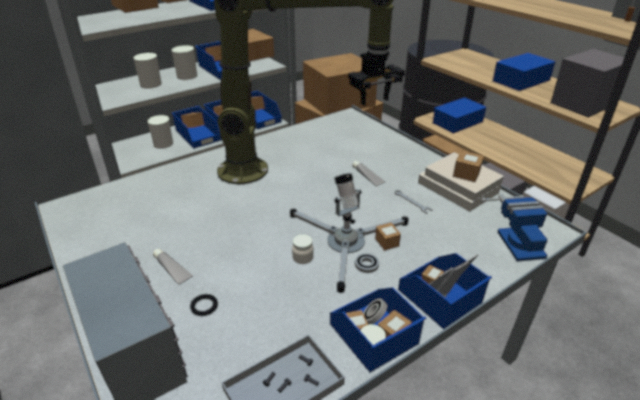

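```bash
python3 - <<'E'
from h import *
def avg(n,k): return sum(read_camera(n).astype(float)[:,:,::-1] for _ in range(k))/k
t=avg('top',12);s=avg('scene',12);np.save('t9.npy',t);np.save('s9.npy',s)
def st(im,u,v,w,h):
    c=im[v:v+h,u:u+w];c=np.clip((c-20)*1.6,0,255).astype(np.uint8);return cv2.resize(c,(400,400),interpolation=cv2.INTER_CUBIC)
cv2.imwrite('pics/c9.png',np.hstack([st(t,270,158,32,32),st(s,328,165,32,32)]))
# bar centroid in top
g=t.mean(2)[158:175,274:298];print(np.round(g[5:14]).astype(int))
E
```

```text
[[146 146 145 146 147 145 136 118  96  89  83  87  93  91  83  85  89  98
  105 111 120 132 142 148]
 [143 145 145 146 146 139 121  94  73  67  65  71  81  76  67  69  75  83
   91 100 108 115 130 143]
 [136 142 146 146 142 125  95  65  47  44  49  64  72  56  44  47  55  66
   76  85  95 105 118 135]
 [124 138 146 144 130  99  61  37  27  36  61  94  99  61  28  27  31  44
   56  67  83 100 114 124]
 [111 129 140 134 108  67  37  32  40  55  87 121 126  84  47  35  26  24
   33  49  73  97 113 111]
 [105 118 126 110  76  44  45  62  77  91 110 133 137 109  87  69  50  32
   22  34  57  85 104 105]
 [106 115 109  80  47  47  72  94 106 116 122 131 135 125 114 101  83  59
   33  23  39  65  91 109]
 [102 106  91  57  48  72  98 113 119 122 124 126 128 124 121 118 109  88
   60  33  29  53  88 115]
 [ 84  83  65  45  65  96 113 119 121 121 122 123 122 123 122 122 120 109
   85  50  25  44  82 112]]
```

View pics/c9.png

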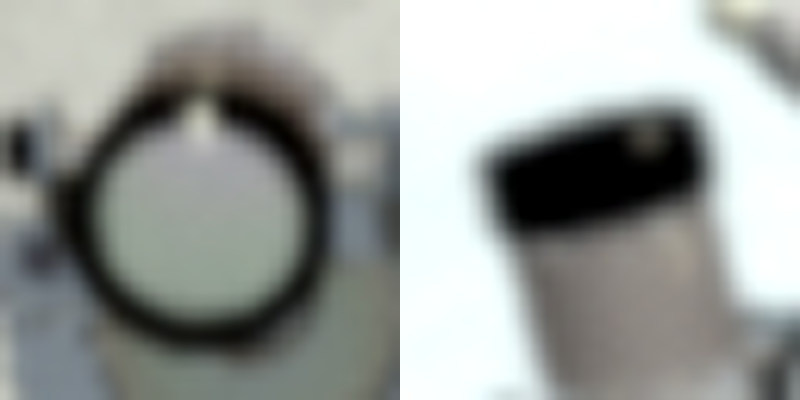

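```bash
python3 - <<'E'
from h import *
for f in('pics/t8.png','pics/t9z.png'):
    g=cv2.imread(f).astype(float).mean(2)
    for r in(250,260,270,280):
        row=g[r-4:r+5,270:360].mean(0);w=np.clip(row-np.percentile(row,50),0,None);print(f,r,round((w*np.arange(270,360)).sum()/w.sum(),1),row.argmax()+270)
for f in('pics/s8.png',):pass
s=np.load('s9.npy');g=s.mean(2)
print('scene rim/barrel rows 172-196, cols 338-358')
for v in range(173,196): print(v,np.round(g[v,336:358]).astype(int))
n=np.array([-0.45373788,0.015143,0.89100652]);ring=np.array([.6005,.078,.243])
ey=np.cross(n,[1,0,0]);ey/=np.linalg.norm(ey);ex=np.cross(ey,n)
for d in(20,10,0,-2,-5,-10,-20):
    a=np.radians(d);w=np.cos(a)*ex+np.sin(a)*ey
    print(d,'top rim',proj('top',[ring+.011*n+.0267*w])[0].round(2),'sc rim',proj('scene',[ring+.011*n+.03*w])[0].round(2),'sc barrel',proj('scene',[ring-.018*n+.0275*w,ring-.028*n+.0275*w]).round(2))
E
```

```text
pics/t8.png 250 307.6 308
pics/t8.png 260 307.2 307
pics/t8.png 270 307.8 309
pics/t8.png 280 309.0 310
pics/t9z.png 250 312.6 314
pics/t9z.png 260 311.1 313
pics/t9z.png 270 311.1 313
pics/t9z.png 280 312.0 313
scene rim/barrel rows 172-196, cols 338-358
173 [183 181 180 175 171 165 155 145 138 133 128 121 114 113 118 135 160 175
 180 182 182 179]
174 [176 172 166 154 141 129 114  99  89  82  79  79  74  66  70 100 140 169
 180 181 183 183]
175 [155 143 130 113  93  78  64  52  43  38  51  64  61  42  40  73 121 159
 177 181 182 182]
176 [116  97  82  64  47  35  27  23  20  24  41  55  51  35  25  56 105 150
 173 180 181 182]
177 [ 70  51  38  27  20  14  17  13  15  17  28  35  32  22  19  43  93 143
 171 180 180 181]
178 [ 39  22  18  13  14  12  13  13  14  12  15  16  18  14  17  38  88 139
 170 180 183 183]
179 [ 30  15  14  10  13  14  13  12  13  14  14  14  14  18  25  49  94 142
 170 180 184 185]
180 [ 36  15  10  10  16  10  11  13  14  16  18  19  28  38  48  70 107 147
 171 182 184 184]
181 [ 45  18  14  13  11  13  15  20  22  27  35  46  60  71  77  89 115 149
 172 18
[... 1304 characters left out ...]
15 116 116 118 123
 124 112  89  68]
20 top rim [281.9  167.11] sc rim [349.98 174.39] sc barrel [[351.46 183.18]
 [352.19 186.17]]
10 top rim [283.5 166.7] sc rim [348.97 174.86] sc barrel [[350.55 183.62]
 [351.28 186.61]]
0 top rim [285.16 166.58] sc rim [347.76 175.33] sc barrel [[349.45 184.07]
 [350.18 187.07]]
-2 top rim [285.49 166.59] sc rim [347.5  175.43] sc barrel [[349.21 184.16]
 [349.94 187.16]]
-5 top rim [285.99 166.62] sc rim [347.09 175.58] sc barrel [[348.83 184.3 ]
 [349.57 187.3 ]]
-10 top rim [286.82 166.73] sc rim [346.38 175.81] sc barrel [[348.19 184.52]
 [348.92 187.52]]
-20 top rim [288.43 167.17] sc rim [344.87 176.28] sc barrel [[346.82 184.95]
 [347.55 187.96]]
```

```bash
python3 - <<'E'
from h import *
from cell import sign_off
g=np.load('t9.npy').mean(2)[240:264,299:324];w=np.clip(70-g,0,None);yy,xx=np.mgrid[240:264,299:324]
u=((w*xx).sum()/w.sum(),(w*yy).sum()/w.sum());f=atz('top',[u],.03)[0]
p=np.load('lamp.npy');v=f[:2]-p[:2];print(u,f,np.hypot(*v),np.degrees(np.arctan2(v[1],v[0])-p[2])%360)
a=cv2.imread('pics/scene0.png').astype(int);b=cv2.imread('pics/s9.png').astype(int);d=np.abs(a-b).max(2)
for n,(x,y) in dict(carton=(388,236),pot=(303,248),bearing=(367,263),sr=(172,266),sl=(368,173),seal=(204,304),spanner=(412,200)).items(): print(n,np.percentile(d[y-14:y+14,x-14:x+14],95))
print(telemetry.get_obs()['force'],sign_off())
E
```

```text
(np.float64(311.1297352745334), np.float64(251.91619126459946)) [0.40132933 0.00317386 0.03      ] 0.23266606358255648 199.8952113226205
carton 5.849999999999909
pot 5.0
bearing 5.0
sr 5.0
sl 5.0
seal 7.0
spanner 5.0
the job is handed in; nothing more can be done
[ 0.36144975 -0.76250405 -0.37700958] None
```

I swung the folded leg out to its end stop first, then twisted the bezel clockwise in two strokes. A third, firmer twist checked that it was locked. I handed the job in at about 20 to 21 s of the 67 s allowed, with the gripper clear of everything; the sign-off gives no verdict.

**Leg:** The last picture puts it at 199.9° in the lamp frame, against 200° at the stop. A nudge of about 5 N met resistance there. That alone cannot be told apart from the detent, so the picture is the main evidence.

**Bezel:**
- **White bars:** the rim bar and the faint bar on the barrel line up to within about 5°.
- **Turn:** the rim bar moved about 1.44 rad from where it started, against 1.45 rad to the stop. My reading is good to about 0.05 rad.
- **Resistance:** on the third twist the torque rose straight to 1.3 N m.
- **Disagreement:** after the second stroke I measured about 1.40 rad, and the bar moved about 2° further on the third. That is why I gave the third twist.

**Bystanders:** All seven look unchanged when the first and last scene pictures are compared.

**Camera fit:** My first lamp fit from the top camera was about 5 mm off against the scene camera. I used both cameras to place the bezel before gripping it.

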